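# Seat the keyed strainer disc of the pitcher rinser

### The job

The round strainer disc of the pitcher rinser has been put back the wrong way round and sits high. With a fingertip, push its upright peg round until the notch in its rim is over the pin, then press the disc down on its black hub until it is fully home, flush with the rinser's rim, and take the hand away. Never lift the disc, and leave everything else on the counter where it is.

Things in the scene. Friction and masses are not known exactly. Their poses are not given: they have to be found in the camera images.
- rinser: Fixed round steel basin standing on the counter, 160 mm across and 51 mm tall (wall 6 mm thick, foot flange 180 mm across). Origin: centre of its underside, on the counter; z up. The locating pin lies along its +x direction.
- rinser_pin (a point): The locating pin: a horizontal round steel dowel, 8 mm thick, that points inward through the rinser's rim and ends 57 mm from the centre. A square ear on the outside of the rim carries it. The point lies on the dowel's upper line, 53 mm above the counter, 62 mm from the centre; the outer part of the dowel shows in the gap between disc and rim.
- disc: Loose round steel strainer disc, 132 mm across, 6 mm thick, 0.2 to 0.35 kg, centred by a stub shaft underneath (35 mm long, 1 mm play in its socket); it turns freely either way, by under 3 N at the peg. Origin: centre of the plate's underside; z up, notch at +x, peg at -x. Underside 54 mm above the counter unseated, just clear of the pin; 45 mm when fully home.
- seal (a joint): How far (m) the hidden stiff rubber seal ring under the disc has been pushed down: 0 with the disc up, 0.009 with it home. It carries the disc level, slides down under about 5 N of push on the disc near its middle, has no spring and stays where it is left. The pin stops the disc unless it stands in the notch.
- disc_notch (a point): Middle of the notch, on the disc's top face, 62 mm from its centre. The notch is a slot cut in from the rim, 13 mm wide and 12 mm deep, so it clears the 8 mm pin within about 2.5 mm either side. Turned right when it lies over the pin seen from above.
- disc_peg (a point): Middle of the top of the finger peg, an upright black plastic pin on the disc opposite the notch: 12 mm thick, standing 47 mm from the centre and rising 18 mm above the disc's top face. Push it low down, square to the line to the centre.
- disc_hub (a point): Middle of the flat top of the black hub at the disc's centre: 28 mm across (22 mm flat top), rising 16 mm above the disc's top face. 76 mm above the counter while unseated, 67 mm when home.
- jug: Bystander, to be left alone: loose steel milk jug with a handle, 84 mm across, 95 mm tall. Origin: centre of its underside.
- cup: Bystander, to be left alone: loose teal cup with a handle, 68 mm across, 62 mm tall. Origin: centre of its underside.
- shotglass: Bystander, to be left alone: loose clear shot glass, 52 mm across, 65 mm tall. Origin: centre of its underside.
- tamper: Bystander, to be left alone: loose steel coffee tamper standing on its 58 mm foot, 90 mm tall. Origin: centre of its underside.
- spoon: Bystander, to be left alone: loose steel spoon lying flat, 150 mm long. Origin: underside, on the counter.
- jar: Bystander, to be left alone: loose closed amber glass jar, 72 mm across, 110 mm tall. Origin: centre of its underside.
- cup2: Bystander, to be left alone: loose pale green cup with a handle, 68 mm across, 62 mm tall. Origin: centre of its underside.
Mind the look-alikes: they are no part of the job. Leave any turquoise or yellow look-alike of the disc alone.

How it is judged:
By the outcome, as a careful person would: the job done as asked, in the order asked, and still so for the second after the job is handed in, with the robot touching nothing.
It also fails if it takes over 58 s, if anything falls off the work surface, if the arm or the gripper's body presses on something with over 40 N, if the wrist force passes 120 N, or if a joint passes its speed limit or range.

### The arm

A 6-joint arm with a two-finger parallel gripper is mounted at the origin on the work surface. World frame = base frame: x ahead of the robot, y to its left, z up, the work surface at z = 0. Lengths are in mm, angles in degrees, forces in N, time in s.
With the tool pointing down it reaches from about 300 to 850 mm from the base axis. Payload 4.2 kg.
Tool frame: the origin (TCP) lies between the finger pads; the fingertips stand 22 mm ahead of it and the grasp point (between the pads) lies 3 mm ahead of it; z points along the fingers, y is the direction in which the jaws open and shut (so a half turn about z gives the same grasp; the last joint's range is limited). The gripper opens to 91 mm and grips with 3 to 60 N. Pads are 32 mm wide; open, the fingers measure 118 mm over their backs; the gripper's body (76 mm by 178 mm) begins 60 mm behind the grasp point.
Start: joints at [-71.047, 18.312, 89.639, -0, 72.044, -1.146], TCP at [197.603, -539.998, 200.576] pointing down, gripper open.
Joint ranges: [-177.97, 177.97], [-48.28, 115.42], [12.27, 149.76], [-77.06, 257.06], [2.81, 150.46], [-146.56, 146.56]. Speed limits (degrees/s): [147.25, 147.25, 180, 180, 180, 180].

### API

Orientations are given as [roll, pitch, yaw] about the fixed x, y, z axes, in that order (R = Rz(yaw) Ry(pitch) Rx(roll)).
In Python, from workcell import telemetry, cams, env gives the robot as it stands.
- The arm moves only by the shell command python3 -m inch 'ROWS' [FORCE]. ROWS is JSON, a list of rows, each an object of numbers: "x", "y", "z": the shift along the tool's x, y, z in cm; "yaw": the turn about the tool's z in units of 5 degrees (1.0 is 5 degrees); "gripper": the gripper's target within -1 to 1 (fully open at 1, half-way at 0, shut at -1). A call has 1 to 12 rows; each row shifts and turns the commanded pose from where the row before left it, along the tool's axes as they then stand; what a row does not reach is not made up. A row lasts 1/12 s, in which the tool goes at most 41.7 mm and 7.16 degrees, less where a joint would pass 70% of its speed; a pose out of reach is approached as far as the arm can. A call is refused whole if a number of a shift passes 4.17 or a number of a turn 1, either way. A call with a gripper value outside its range is refused whole. The fingers move at their own pace and stop on an object; FORCE is the grip in N (left out, the last holds). Time passes only in rows, so rows that do not move let the fingers close. It gives the time, the measured TCP pose, the force and the opening at its end, in the units of the state.
- telemetry.state(): the state, without advancing time (a new reading comes with each control period).
- cams.grab_frame(name): name is "scene" or "top" or "wrist"; returns a dict with "pixels" (400x640x3 uint8, red, green, blue), "mtx" (3x3 intrinsics, pixels), "rvec" (rotation vector, rad) and "tvec" (3), from world to camera coordinates, as OpenCV has them. Camera axes: x right, y down, z forward; pixel columns grow to the right and rows downward; lengths in mm; the calibration is good to about 2 mm. A picture is of the moment at which its call begins. There is no depth.
- env.job_done(): hands the job in, once; it reports no verdict.
The state is a dict: "time_s": time; "qpos": joint angles; "qvel": joint speeds; "effort": joint torques, N m; "ee_pos": TCP position; "ee_rot": TCP orientation; "force": force on the tool from outside, world axes, zero at the start; "torque": the same for the moment, N m; "gripper_width": finger opening in mm.
Only numpy, scipy, OpenCV 4.12 (cv2) and the standard library are available. Lean on these libraries where they do the work, as an engineer would, in place of code of your own. Each camera call takes 0.05 s, during which the arm holds its last target. There are 200 camera calls.

## Working session

There is one attempt and no reset: what is moved stays moved. The work goes in short steps, Python scripts to look and compute and a shell command to move; the robot and the scene stay as the last step left them, time stands still between calls to the robot, and variables do not carry over. Pictures are saved under pics/ and viewed, about 8 in all and at most 12, crops included, and the job is handed in when it is done.

```bash
mkdir -p pics; cat > h.py <<'E'
import numpy as np, cv2
from workcell import telemetry, cams, env
def grab(n,save=None):
    f=cams.grab_frame(n); 
    if save: cv2.imwrite('pics/'+save,f['pixels'][:,:,::-1])
    return f
def RT(f):
    return cv2.Rodrigues(np.array(f['rvec'],float))[0],np.array(f['tvec'],float).ravel()
def ray(f,u,v,z):
    R,t=RT(f); d=R.T@np.linalg.inv(np.array(f['mtx']))@[u,v,1]; c=-R.T@t
    return c+d*(z-c[2])/d[2]
def proj(f,p):
    return cv2.projectPoints(np.array(p,float).reshape(-1,3),np.array(f['rvec'],float),np.array(f['tvec'],float),np.array(f['mtx'],float),None)[0].reshape(-1,2)
E
python3 - <<'E'
from h import *
a=grab('top','top0.png');b=grab('scene','scene0.png')
np.save('top0.npy',a,allow_pickle=True);np.save('scene0.npy',b,allow_pickle=True)
for f in(a,b):
    R,t=RT(f);print(-R.T@t,R.round(2).tolist(),np.array(f['mtx']).round(0).tolist())
s=telemetry.state();print(s['ee_pos'],s['ee_rot'],s['time_s'],s['force'])
E
```

```text
[ 434.87065236    3.58222838 1288.20813373] [[0.0, -1.0, 0.01], [-1.0, -0.0, -0.09], [0.09, -0.01, -1.0]] [[377.0, 0.0, 322.0], [0.0, 377.0, 195.0], [0.0, 0.0, 1.0]]
[ 833.32394138  543.84355823 1137.45364528] [[-0.88, 0.48, 0.0], [0.42, 0.76, -0.5], [-0.24, -0.44, -0.86]] [[402.0, 0.0, 317.0], [0.0, 402.0, 196.0], [0.0, 0.0, 1.0]]
[ 197.42866399 -539.52254815  199.80612314] [-1.79906922e+02 -7.08483486e-04  2.01008791e+01] 0.1 [-0.47905415  0.16292739  0.14535661]
```

View pics/top0.png

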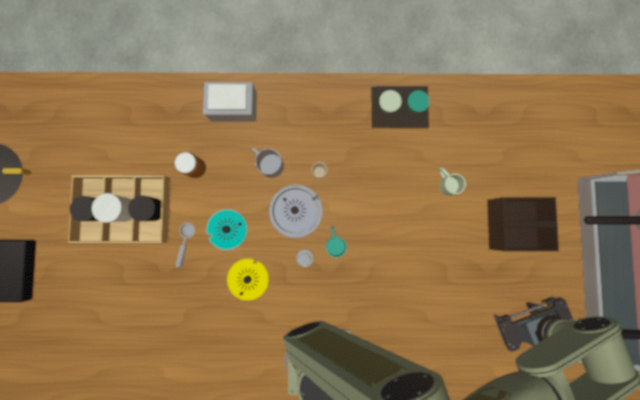

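View pics/scene0.png

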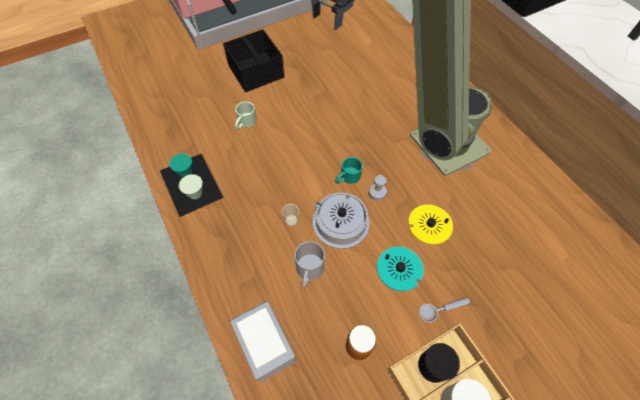

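The top view shows the rinser at about (295,210). The jug (269,162), shot glass (319,170), teal cup (336,245) and tamper (305,258) stand around it, and the yellow and turquoise look-alikes lie to its left. I'll enlarge both views.

```bash
python3 - <<'E'
from h import *
a=np.load('top0.npy',allow_pickle=True).item();b=np.load('scene0.npy',allow_pickle=True).item()
def crop(f,u,v,r=32,k=6): return cv2.resize(np.ascontiguousarray(f['pixels'][v-r:v+r,u-r:u+r,::-1]),None,fx=k,fy=k,interpolation=cv2.INTER_CUBIC)
cv2.imwrite('pics/crop0.png',np.hstack([crop(a,295,210),crop(b,341,215)]))
for f,(u,v) in((a,(295,210)),(b,(342,212))):
    print(ray(f,u,v,76))
# hub dark blob
for f,(u,v) in((a,(295,210)),(b,(342,212))):
    g=cv2.cvtColor(f['pixels'],cv2.COLOR_RGB2GRAY)[v-30:v+30,u-30:u+30]
    n,l,s,c=cv2.connectedComponentsWithStats((g<70).astype(np.uint8))
    for i in range(1,n):
        if s[i,4]>2: p=c[i]+[u-30,v-30];print(p.round(1),s[i,4],ray(f,*p,74).round(1))
for n,(u,v,z) in dict(jug=(269,162,95),glass=(319,170,65),cup=(336,245,62),tamper=(305,258,90)).items(): print(n,ray(a,u,v,z).round(0))
E
```

```text
[493.837397    77.22185151  76.        ]
[495.84175749  87.65025071  76.        ]
[294.2 209.8] 19 [494.4  80.1  74. ]
[341.5 211.9] 59 [496.3  85.9  74. ]
[336.9 224.6] 11 [529.8 115.7  74. ]
jug [646. 160.  95.]
glass [625.   0.  65.]
cup [382. -55.  62.]
tamper [342.  44.  90.]
```

View pics/crop0.png

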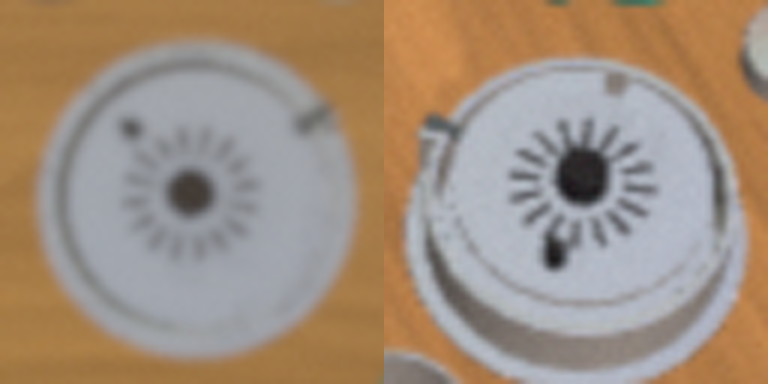

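```bash
python3 - <<'E'
from h import *
a=np.load('top0.npy',allow_pickle=True).item();b=np.load('scene0.npy',allow_pickle=True).item()
A=lambda x,y,z:ray(a,263+x/6-.4,178+y/6-.4,z)
B=lambda x,y,z:ray(b,309+(x-384)/6-.4,183+y/6-.4,z)
ct,cs=A(190,192,76),B(583,172,76)
for n,p,c in(('pegT',A(130,126,78),ct),('pegS',B(556,238,78),cs),('earT',A(315,118,53),ct),('earS',B(440,127,53),cs),('notchS',B(615,84,60),cs)):
    d=(p-c)[:2];print(n,p.round(1),np.hypot(*d).round(1),np.degrees(np.arctan2(d[1],d[0])).round(1))
print(ct,cs)
w=grab('wrist');R,t=RT(w);c=-R.T@t
s=telemetry.state();from scipy.spatial.transform import Rotation as Ro
T=Ro.from_euler('xyz',s['ee_rot'],degrees=True).as_matrix()
print('cam in tool',T.T@(c-s['ee_pos']),(T.T@R.T).round(2).tolist(),w['mtx'])
E
```

```text
pegT [530.3 111.8  78. ] 47.8 42.5
pegS [526.1 111.2  78. ] 40.4 40.1
earT [536.9  13.   53. ] 78.6 -57.9
earS [539.   17.1  53. ] 80.9 -57.2
notchS [449.4  41.9  60. ] 63.0 -136.7
[495.11976929  79.58412614  76.        ] [495.18753905  85.17831257  76.        ]
cam in tool [  77.56650198    0.50317455 -183.91504126] [[-0.0, -0.96, -0.27], [1.0, 0.0, -0.0], [0.0, -0.27, 0.96]] [[322.06619063   0.         323.48893272]
 [  0.         322.06619063 197.73356961]
 [  0.           0.           1.        ]]
```

Both views agree on the geometry:

| Item | Estimate |
|---|---|
| Disc centre | about (495, 82) |
| Peg direction | about 42° |
| Pin direction | about −57.5° |
| Turn needed | about +80° anticlockwise |

I'll go above the disc and take a close look.

```bash
python3 -m inch '[{"x":1.5,"y":-1.5,"z":-1,"gripper":-0.45},{"x":1.9,"y":-1.94,"z":-1},{"x":1.9,"y":-1.94,"z":-1},{"x":1.9,"y":-1.94,"z":-1},{"x":1.9,"y":-1.94,"z":-1},{"x":1.9,"y":-1.94,"z":-1},{"x":1.9,"y":-1.94},{"x":1.9,"y":-1.94},{"x":1.9,"y":-1.94},{"x":1.9,"y":-1.94},{"x":1.9,"y":-1.94},{"x":1.9,"y":-1.94}]'
python3 -m inch '[{"x":1.9,"y":-1.94},{"x":1.9,"y":-1.94},{"x":1.9,"y":-1.94},{"x":1.9,"y":-1.94},{"x":1.9,"y":-1.94},{"x":1.9,"y":-1.94},{"x":1.9,"y":-1.94},{"x":1.9,"y":-1.94},{"x":1.9,"y":-1.94},{"x":1.9,"y":-1.94},{"x":1.9,"y":-1.94},{"x":1.9,"y":-1.94}]'
python3 -m inch '[{"yaw":-1,"x":0.4,"y":-0.44},{"yaw":-1},{"yaw":-1},{"yaw":-1},{"yaw":-0.4},{},{}]'
python3 - <<'E'
from h import *
f=grab('wrist','w1.png');np.save('w1.npy',f,allow_pickle=True)
s=telemetry.state();print(s['ee_pos'],s['ee_rot'],s['force'],s['gripper_width'],s['time_s'])
E
```

```text
[ 197.52135127 -539.69809838  200.06252218] [-1.79942713e+02 -2.55153091e-03  2.00994447e+01] [-0.38231414  0.74018076  0.06384452] 91.14080426131157 0.2invalid input
invalid input
invalid input
```

View pics/w1.png

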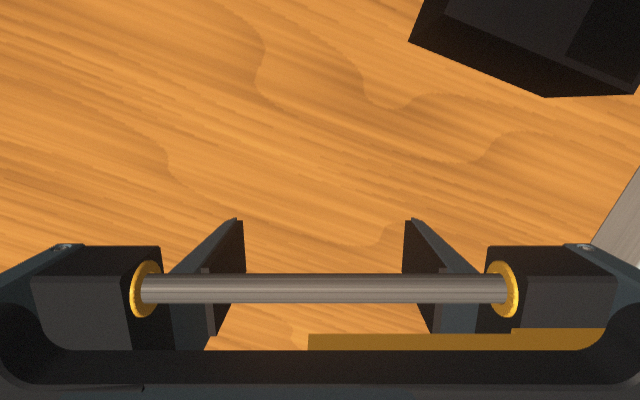

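The picture shows only the counter and the open fingers, because the arm hasn't moved: the rows were refused as invalid. Each row probably needs all five numbers, so I'll try a single complete row.

```bash
python3 -m inch '[{"x":1,"y":-1,"z":-2,"yaw":0,"gripper":-0.45}]'; python3 -m inch '[{"x":1.0,"y":-1.0,"z":-2.0,"yaw":0.0}]'; python3 -m inch --help | head -20
```

```text
time_s: 0.28
ee_pos: [202.1, -526.4, 216.6]
ee_rot: [-179.6, 0.1, 20.0]
force: [0.3, 0.6, -0.8]
gripper_width: 87.1invalid input
invalid input: not JSON, or not a number
```

All five keys are needed.

```bash
python3 -m inch '[{"x":1.9,"y":-1.94,"z":-1,"yaw":0,"gripper":-0.45},{"x":1.9,"y":-1.94,"z":-1,"yaw":0,"gripper":-0.45},{"x":1.9,"y":-1.94,"z":-1,"yaw":0,"gripper":-0.45},{"x":1.9,"y":-1.94,"z":-1,"yaw":0,"gripper":-0.45},{"x":1.9,"y":-1.94,"z":0,"yaw":0,"gripper":-0.45},{"x":1.9,"y":-1.94,"z":0,"yaw":0,"gripper":-0.45},{"x":1.9,"y":-1.94,"z":0,"yaw":0,"gripper":-0.45},{"x":1.9,"y":-1.94,"z":0,"yaw":0,"gripper":-0.45},{"x":1.9,"y":-1.94,"z":0,"yaw":0,"gripper":-0.45},{"x":1.9,"y":-1.94,"z":0,"yaw":0,"gripper":-0.45},{"x":1.9,"y":-1.94,"z":0,"yaw":0,"gripper":-0.45},{"x":1.9,"y":-1.94,"z":0,"yaw":0,"gripper":-0.45}]'
python3 -m inch '[{"x":1.9,"y":-1.94,"z":0,"yaw":0,"gripper":-0.45},{"x":1.9,"y":-1.94,"z":0,"yaw":0,"gripper":-0.45},{"x":1.9,"y":-1.94,"z":0,"yaw":0,"gripper":-0.45},{"x":1.9,"y":-1.94,"z":0,"yaw":0,"gripper":-0.45},{"x":1.9,"y":-1.94,"z":0,"yaw":0,"gripper":-0.45},{"x":1.9,"y":-1.94,"z":0,"yaw":0,"gripper":-0.45},{"x":1.9,"y":-1.94,"z":0,"yaw":0,"gripper":-0.45},{"x":1.9,"y":-1.94,"z":0,"yaw":0,"gripper":-0.45},{"x":1.9,"y":-1.94,"z":0,"yaw":0,"gripper":-0.45},{"x":1.9,"y":-1.94,"z":0,"yaw":0,"gripper":-0.45},{"x":1.9,"y":-1.94,"z":0,"yaw":0,"gripper":-0.45},{"x":0.76,"y":-1.0,"z":0,"yaw":0,"gripper":-0.45}]'
python3 -m inch '[{"x":0,"y":0,"z":0,"yaw":-1,"gripper":-0.45},{"x":0,"y":0,"z":0,"yaw":-1,"gripper":-0.45},{"x":0,"y":0,"z":0,"yaw":-1,"gripper":-0.45},{"x":0,"y":0,"z":0,"yaw":-1,"gripper":-0.45},{"x":0,"y":0,"z":0,"yaw":-0.4,"gripper":-0.45},{"x":0,"y":0,"z":0,"yaw":0,"gripper":-0.45},{"x":0,"y":0,"z":0,"yaw":0,"gripper":-0.45}]'
python3 - <<'E'
from h import *
f=grab('wrist','w2.png');np.save('w2.npy',f,allow_pickle=True)
s=telemetry.state();print(s['ee_pos'],s['ee_rot'],s['force'],s['gripper_width'],s['time_s'])
E
```

```text
time_s: 1.28
ee_pos: [337.8, -228.9, 260.5]
ee_rot: [180.0, -0.0, 20.1]
force: [0.9, -0.2, -0.3]
gripper_width: 25.0
time_s: 2.28
ee_pos: [465.4, 56.6, 260.3]
ee_rot: [-180.0, -0.0, 20.2]
force: [0.8, -0.1, 0.1]
gripper_width: 25.1
time_s: 2.87
ee_pos: [464.2, 54.0, 260.4]
ee_rot: [-180.0, 0.0, 42.0]
force: [-0.8, 0.2, 0.1]
gripper_width: 25.4
[464.21437738  54.01643889 260.44019582] [-1.79996698e+02  1.27131608e-02  4.20415441e+01] [-0.78432969  0.55037508 -0.23379518] 25.252604486563786 2.9167
```

View pics/w2.png

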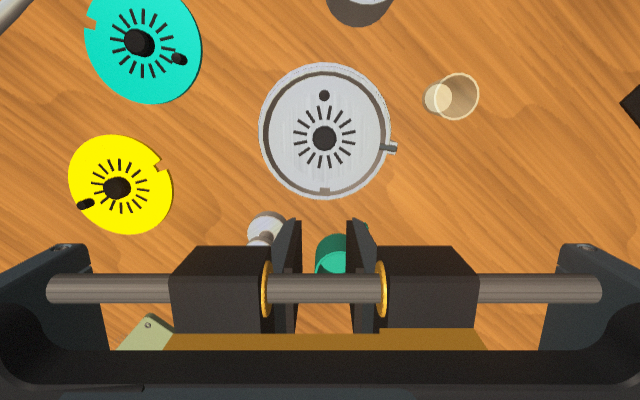

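The wrist view shows the hub at (324,138), the peg at (324,96), the notch at (325,190) and the pin and its ear at (388,147). I'll measure them from masks.

```bash
python3 - <<'E'
from h import *
f=np.load('w2.npy',allow_pickle=True).item()
g=cv2.cvtColor(f['pixels'],cv2.COLOR_RGB2GRAY)
n,l,s,c=cv2.connectedComponentsWithStats((g[60:205,255:400]<75).astype(np.uint8))
P={}
for i in range(1,n):
    if s[i,4]>60: p=c[i]+[255,60];print(p.round(1),s[i].tolist(),ray(f,*p,76).round(1))
# outer rim circle via non-wood (low saturation)
hsv=cv2.cvtColor(f['pixels'],cv2.COLOR_RGB2HSV)
m=np.zeros(g.shape,np.uint8);m[58:206,250:400]=(hsv[58:206,250:400,1]<60)*255
cn=max(cv2.findContours(m,0,1)[0],key=cv2.contourArea)
print('rim ellipse',cv2.fitEllipse(cn),cv2.contourArea(cn))
cv2.imwrite('pics/w2c.png',cv2.resize(f['pixels'][55:210,250:405,::-1],None,fx=4,fy=4,interpolation=cv2.INTER_CUBIC))
hub=ray(f,324,138,75)
for nm,u,v,z in(('peg',324,95,78),('pin',388,148,53),('notch',325,190,60)):
    p=ray(f,u,v,z);d=(p-hub)[:2];print(nm,p.round(1),np.hypot(*d).round(1),np.degrees(np.arctan2(d[1],d[0])).round(1))
print(hub)
E
```

```text
[323.8  95.3] [64, 31, 10, 10, 80] [530.6 113.   76. ]
[265.5 128.7] [8, 57, 6, 24, 61] [460.4 137.6  76. ]
[324.  138.1] [58, 67, 23, 24, 442] [496.6  81.9  76. ]
rim ellipse ((324.627685546875, 130.55410766601562), (133.84864807128906, 136.38018798828125), 163.40280151367188) 14263.0
peg [531. 113.  78.] 46.3 42.1
pin [538.1  15.   53. ] 78.8 -58.2
notch [449.4  37.7  60. ] 64.7 -136.8
[496.60629004  81.92788401  75.        ]
```

View pics/w2c.png

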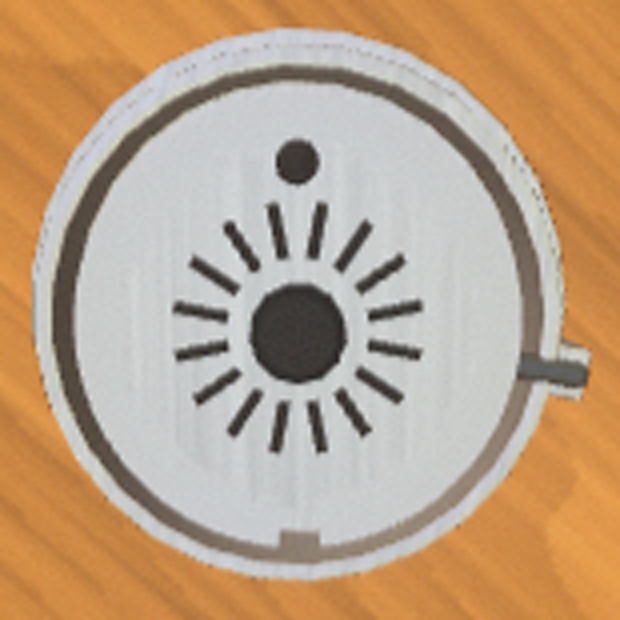

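Hub centre ≈ (496.6, 81.9), peg at 42°, pin at −58° and notch at −137°. The radii of 46, 79 and 65 mm are as expected, so the turn is +79–80°. I'll straddle the peg loosely (25 mm opening, 12 mm peg, no grip) so the trailing fingertip pushes it, and go down to tip z ≈ 64.

```bash
python3 -m inch '[{"x":2.2,"y":0.09,"z":0,"yaw":0,"gripper":-0.45},{"x":3.4,"y":0,"z":0,"yaw":0,"gripper":-0.45},{"x":3.4,"y":0,"z":1,"yaw":0,"gripper":-0.45},{"x":0,"y":0,"z":3,"yaw":0,"gripper":-0.45},{"x":0,"y":0,"z":3,"yaw":0,"gripper":-0.45},{"x":0,"y":0,"z":3,"yaw":0,"gripper":-0.45},{"x":0,"y":0,"z":2.5,"yaw":0,"gripper":-0.45},{"x":0,"y":0,"z":0,"yaw":0,"gripper":-0.45}]'
python3 -m inch '[{"x":0,"y":0,"z":1.5,"yaw":0,"gripper":-0.45},{"x":0,"y":0,"z":1,"yaw":0,"gripper":-0.45},{"x":0,"y":0,"z":1,"yaw":0,"gripper":-0.45},{"x":0,"y":0,"z":0.8,"yaw":0,"gripper":-0.45},{"x":0,"y":0,"z":0.6,"yaw":0,"gripper":-0.45},{"x":0,"y":0,"z":0,"yaw":0,"gripper":-0.45},{"x":0,"y":0,"z":0,"yaw":0,"gripper":-0.45}]'
python3 - <<'E'
from h import *
f=grab('wrist','w3.png');np.save('w3.npy',f,allow_pickle=True)
s=telemetry.state();print(s['ee_pos'],s['ee_rot'],s['force'],s['gripper_width'],s['time_s'])
E
```

```text
time_s: 3.58
ee_pos: [527.9, 113.0, 130.4]
ee_rot: [-179.7, 0.6, 42.1]
force: [-1.7, -0.3, 0.5]
gripper_width: 24.8
time_s: 4.17
ee_pos: [531.8, 113.7, 86.6]
ee_rot: [180.0, 0.0, 42.1]
force: [-0.4, 0.3, 0.3]
gripper_width: 24.9
[532.08189905 113.75075615  86.96559682] [ 1.79969908e+02 -3.93274674e-02  4.20952315e+01] [-0.12905769  0.2081227  -1.05926552] 25.368464572629648 4.2167
```

View pics/w3.png

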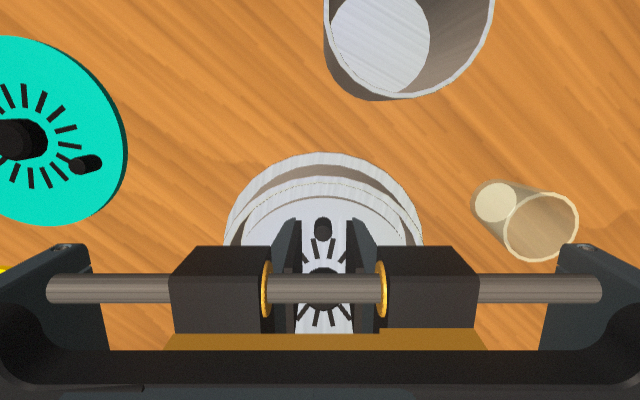

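The peg (322,228) sits centred between the fingertips and clear of both. Now the arc, at 3° per row.

```bash
python3 -m inch '[{"x":0,"y":-0.25,"z":0,"yaw":-0.6,"gripper":-0.45},{"x":-0.01,"y":-0.25,"z":0,"yaw":-0.6,"gripper":-0.45},{"x":-0.01,"y":-0.25,"z":0,"yaw":-0.6,"gripper":-0.45},{"x":-0.01,"y":-0.25,"z":0,"yaw":-0.6,"gripper":-0.45},{"x":-0.01,"y":-0.25,"z":0,"yaw":-0.6,"gripper":-0.45},{"x":-0.01,"y":-0.25,"z":0,"yaw":-0.6,"gripper":-0.45},{"x":-0.01,"y":-0.25,"z":0,"yaw":-0.6,"gripper":-0.45},{"x":-0.01,"y":-0.25,"z":0,"yaw":-0.6,"gripper":-0.45},{"x":-0.01,"y":-0.25,"z":0,"yaw":-0.6,"gripper":-0.45},{"x":-0.01,"y":-0.25,"z":0,"yaw":-0.6,"gripper":-0.45},{"x":-0.01,"y":-0.25,"z":0,"yaw":-0.6,"gripper":-0.45},{"x":-0.01,"y":-0.25,"z":0,"yaw":-0.6,"gripper":-0.45}]'
python3 - <<'E'
from h import *
s=telemetry.state();p=s['ee_pos']-np.array([496.6,81.9,0]);print(np.hypot(*p[:2]),np.degrees(np.arctan2(p[1],p[0])))
E
python3 -m inch '[{"x":-0.01,"y":-0.25,"z":0,"yaw":-0.6,"gripper":-0.45},{"x":-0.01,"y":-0.25,"z":0,"yaw":-0.6,"gripper":-0.45},{"x":-0.01,"y":-0.25,"z":0,"yaw":-0.6,"gripper":-0.45},{"x":-0.01,"y":-0.25,"z":0,"yaw":-0.6,"gripper":-0.45},{"x":-0.01,"y":-0.25,"z":0,"yaw":-0.6,"gripper":-0.45},{"x":-0.01,"y":-0.25,"z":0,"yaw":-0.6,"gripper":-0.45},{"x":-0.01,"y":-0.25,"z":0,"yaw":-0.6,"gripper":-0.45},{"x":-0.01,"y":-0.25,"z":0,"yaw":-0.6,"gripper":-0.45},{"x":-0.01,"y":-0.25,"z":0,"yaw":-0.6,"gripper":-0.45},{"x":-0.01,"y":-0.25,"z":0,"yaw":-0.6,"gripper":-0.45},{"x":-0.01,"y":-0.25,"z":0,"yaw":-0.6,"gripper":-0.45},{"x":0,"y":0,"z":0,"yaw":0,"gripper":-0.45}]'
python3 - <<'E'
from h import *
f=grab('wrist');np.save('w4.npy',f,allow_pickle=True)
s=telemetry.state();p=s['ee_pos']-np.array([496.6,81.9,0]);print(np.hypot(*p[:2]),np.degrees(np.arctan2(p[1],p[0])),s['ee_rot'],s['force'])
g=cv2.cvtColor(f['pixels'],cv2.COLOR_RGB2GRAY)
n,l,st,c=cv2.connectedComponentsWithStats((g[205:245,295:352]<75).astype(np.uint8))
for i in range(1,n):
    if st[i,4]>60:print(c[i]+[295,205],st[i].tolist())
b=grab('scene')
cv2.imwrite('pics/w4.png',np.vstack([f['pixels'][150:350,180:480,::-1],cv2.resize(b['pixels'][183:247,293:389,::-1],(300,200))]))
E
```

```text
time_s: 5.22
ee_pos: [506.4, 128.3, 87.3]
ee_rot: [179.9, -0.0, 78.2]
force: [-0.4, 0.8, 0.0]
gripper_width: 24.8
47.454107278242184 78.07348496207203
time_s: 6.22
ee_pos: [479.0, 125.6, 87.2]
ee_rot: [179.9, 0.0, 111.1]
force: [0.5, -0.3, -0.4]
gripper_width: 25.0
47.06654987628969 111.59849811292682 [1.79919823e+02 1.50562177e-02 1.11035695e+02] [0.83614168 0.10281632 0.58572869]
[297.59459459 232.77027027] [0, 16, 7, 24, 148]
[348.72727273 232.89393939] [51, 16, 6, 24, 132]
```

View pics/w4.png

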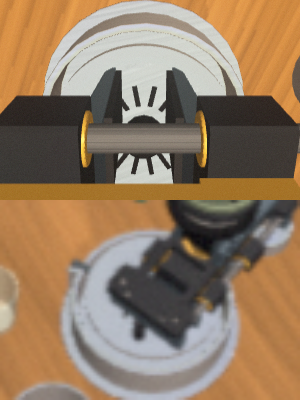

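In the wrist view the peg isn't between the fingers, and in the scene view a dark pin shows near its old place. I'll check numerically where it is, then lift straight up and measure again.

```bash
python3 - <<'E'
from h import *
b=np.load('scene0.npy',allow_pickle=True).item()
print(proj(b,[[531,113,78],[531,113,60],[479,125,78],[479,125,65],[490,128,78]]).round(1).tolist())
E
python3 -m inch '[{"x":0,"y":0,"z":-1,"yaw":0,"gripper":-0.45},{"x":0,"y":0,"z":-2,"yaw":0,"gripper":-0.45},{"x":0,"y":0,"z":-3,"yaw":0,"gripper":-0.45},{"x":0,"y":0,"z":-3,"yaw":0,"gripper":-0.45},{"x":-1.5,"y":0,"z":-3,"yaw":0,"gripper":-0.45},{"x":-2,"y":0,"z":-3,"yaw":0,"gripper":-0.45},{"x":-2.5,"y":0,"z":-2.4,"yaw":0,"gripper":-0.45},{"x":-2.5,"y":0,"z":0,"yaw":0,"gripper":-0.45},{"x":-0.5,"y":0,"z":0,"yaw":0,"gripper":-0.45},{"x":0,"y":0,"z":0,"yaw":0,"gripper":-0.45},{"x":0,"y":0,"z":0,"yaw":0,"gripper":-0.45}]'
cat > m.py <<'E'
from h import *
def meas(name):
    f=grab('wrist');np.save(name+'.npy',f,allow_pickle=True)
    g=cv2.cvtColor(f['pixels'],cv2.COLOR_RGB2GRAY)
    u0,v0=np.clip(proj(f,[496.6,82,60])[0].astype(int)-[75,75],0,None)
    n,l,st,c=cv2.connectedComponentsWithStats((g[v0:v0+150,u0:u0+150]<75).astype(np.uint8))
    print('win',u0,v0)
    for i in range(1,n):
        if st[i,4]>40:
            p=c[i]+[u0,v0];q=ray(f,*p,76);d=q[:2]-[496.6,81.9];print(p.round(1),st[i,2:].tolist(),q.round(1),np.hypot(*d).round(1),np.degrees(np.arctan2(d[1],d[0])).round(1))
    cv2.imwrite('pics/'+name+'.png',cv2.resize(f['pixels'][v0:v0+150,u0:u0+150,::-1],None,fx=4,fy=4,interpolation=cv2.INTER_CUBIC))
E
python3 -c "
from m import *
meas('w5')"
```

```text
[[336.1, 223.5], [335.9, 226.2], [353.4, 219.0], [353.1, 221.0], [350.7, 221.5]]
time_s: 7.23
ee_pos: [510.7, 41.9, 260.2]
ee_rot: [-179.9, -0.1, 111.0]
force: [-0.3, -0.3, -0.6]
gripper_width: 25.2
win 249 61
[362.2 122.7] [11, 10, 85] [529.9 112.9  76. ] 45.5 43.0
[323.7 137.8] [24, 24, 438] [495.8  82.1  76. ] 0.8 168.2
```

Hub and peg are measured consistently, and the peg is still at 43°, so the fingers passed over it without touching. The tips must ride higher relative to the reported TCP than stated. I'll measure the tips in the saved wrist images.

```bash
python3 - <<'E'
from h import *
from scipy.spatial.transform import Rotation as Ro
f=np.load('w3.npy',allow_pickle=True).item();g=cv2.cvtColor(f['pixels'],cv2.COLOR_RGB2GRAY)
for v in (214,217,219,221,224,228,234,240):
    print(v,''.join('#' if x<60 else ('+' if x<110 else '.') for x in g[v,265:385]))
M=np.array(f['mtx']);R,t=RT(f);c=-R.T@t
T=Ro.from_euler('xyz',[179.97,-.04,42.1],degrees=True).as_matrix();cam=T.T@(c-[532.08,113.75,86.97])
Rt=T.T@R.T
print('cam',cam.round(1))
for z in(22,12,2,-8,-18):
  for x in(16,-16):
    for y in(12.6,26):
      p=Rt.T@(np.array([x,y,z])-cam);q=M@p/p[2];print(z,x,y,q[:2].round(0),end=' ')
  print()
E
```

```text
214 ........................................................................................................................
217 ........................................................++++............................................................
219 .........................++++++.....................+##########+.......................++++++...........................
221 .....................++++++++++#####..............+##############+................#####++++++++++.......................
224 ...................++++++++++#######..............################................######++++++++++++....................
228 ................++++++++++++########.............+##++#+++##+######..............+#######+++++++++++++..................
234 .............+++++++++++++##########+............+#+#+#+#++#######+..............+#########++++++++++++++...............
240 .........++++++++++++++++###########+.........##+#+..++######++...###+...........+##########+++++++++++++++++...........
cam [  77.3    0.4 -183.6]
22 16 12.6 [342. 202.] 22 16 26 [362. 202.] 22 -16 12.6 [341. 246.] 22 -16 26 [361. 246.] 
12 16 12.6 [343. 206.] 12 16 26 [364. 206.] 12 -16 12.6 [342. 252.] 12 -16 26 [362. 252.] 
2 16 12.6 [344. 211.] 2 16 26 [366. 211.] 2 -16 12.6 [343. 259.] 2 -16 26 [364. 259.] 
-8 16 12.6 [345. 217.] -8 16 26 [368. 217.] -8 -16 12.6 [344. 267.] -8 -16 26 [366. 267.] 
-18 16 12.6 [346. 223.] -18 16 26 [371. 223.] -18 -16 12.6 [345. 275.] -18 -16 26 [368. 275.]
```

View pics/w5.png

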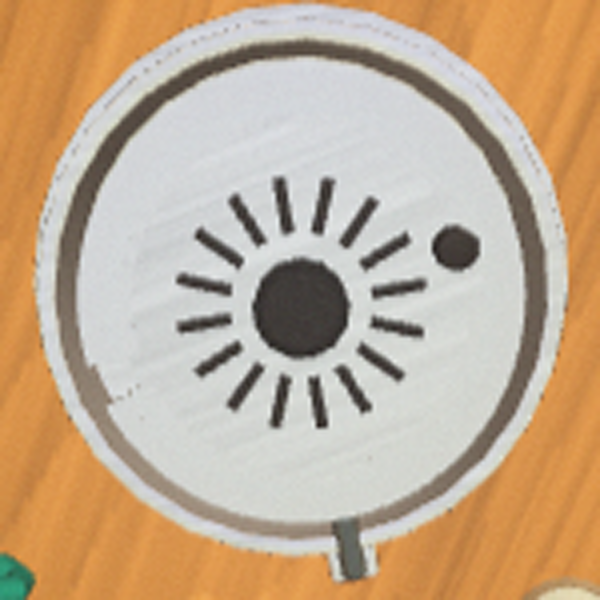

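The view shows the disc unturned: peg at crop (456,248), pin at (348,545). In w3 the gap between the fingers spans 46 px, where a tip 22 mm ahead of the TCP would give about 38 px. That puts the real fingertips about 11 mm *behind* the TCP, which explains the miss. I'll go back over the peg and descend further, checking force.

```bash
python3 -m inch '[{"x":1.9,"y":1.4,"z":0,"yaw":0,"gripper":-0.45},{"x":2.0,"y":1.5,"z":0,"yaw":0,"gripper":-0.45},{"x":2.0,"y":1.5,"z":0,"yaw":0,"gripper":-0.45},{"x":0,"y":0,"z":1,"yaw":1,"gripper":-0.45},{"x":0,"y":0,"z":1,"yaw":1,"gripper":-0.45},{"x":0,"y":0,"z":1,"yaw":1,"gripper":-0.45},{"x":0,"y":0,"z":1,"yaw":1,"gripper":-0.45},{"x":0,"y":0,"z":1,"yaw":1,"gripper":-0.45},{"x":0,"y":0,"z":1,"yaw":1,"gripper":-0.45},{"x":0,"y":0,"z":1,"yaw":1,"gripper":-0.45},{"x":0,"y":0,"z":1,"yaw":1,"gripper":-0.45},{"x":0,"y":0,"z":1,"yaw":1,"gripper":-0.45}]'
python3 -m inch '[{"x":0,"y":0,"z":1,"yaw":1,"gripper":-0.45},{"x":0,"y":0,"z":1,"yaw":1,"gripper":-0.45},{"x":0,"y":0,"z":1,"yaw":1,"gripper":-0.45},{"x":0,"y":0,"z":1,"yaw":1,"gripper":-0.45},{"x":0,"y":0,"z":1,"yaw":0.8,"gripper":-0.45},{"x":0,"y":0,"z":1,"yaw":0,"gripper":-0.45},{"x":0,"y":0,"z":1,"yaw":0,"gripper":-0.45},{"x":0,"y":0,"z":0.5,"yaw":0,"gripper":-0.45},{"x":0,"y":0,"z":0.5,"yaw":0,"gripper":-0.45},{"x":0,"y":0,"z":0,"yaw":0,"gripper":-0.45}]'
```

```text
time_s: 8.28
ee_pos: [530.1, 113.7, 169.5]
ee_rot: [-179.9, 0.0, 65.9]
force: [-0.6, -0.5, 0.3]
gripper_width: 24.8
time_s: 9.12
ee_pos: [530.5, 112.6, 89.5]
ee_rot: [-179.9, 0.1, 42.2]
force: [-0.7, 0.1, 0.7]
gripper_width: 25.0
```

```bash
python3 -m inch '[{"x":0,"y":0,"z":0.5,"yaw":0,"gripper":-0.45},{"x":0,"y":0,"z":0.3,"yaw":0,"gripper":-0.45},{"x":0,"y":0,"z":0.3,"yaw":0,"gripper":-0.45},{"x":0,"y":0,"z":0,"yaw":0,"gripper":-0.45}]' | egrep 'pos|force'
python3 -m inch '[{"x":0,"y":0,"z":0.3,"yaw":0,"gripper":-0.45},{"x":0,"y":0,"z":0.3,"yaw":0,"gripper":-0.45},{"x":0,"y":0,"z":0,"yaw":0,"gripper":-0.45}]'| egrep 'pos|force'
python3 -m inch '[{"x":0,"y":0,"z":0.3,"yaw":0,"gripper":-0.45},{"x":0,"y":0,"z":0.3,"yaw":0,"gripper":-0.45},{"x":0,"y":0,"z":0,"yaw":0,"gripper":-0.45}]'| egrep 'pos|force'
python3 - <<'E'
from h import *
f=grab('wrist');b=grab('scene');np.save('w6.npy',f,allow_pickle=True)
cv2.imwrite('pics/w6.png',np.hstack([f['pixels'][140:340,200:440,::-1],cv2.resize(b['pixels'][183:247,303:380,::-1],(240,200),interpolation=cv2.INTER_CUBIC)]))
E
```

```text
ee_pos: [530.9, 112.4, 79.1]
force: [-0.7, -0.5, 0.4]
ee_pos: [530.8, 112.4, 73.0]
force: [0.4, -0.2, -0.0]
ee_pos: [530.7, 112.4, 66.9]
force: [-0.0, -0.5, 0.2]
```

View pics/w6.png

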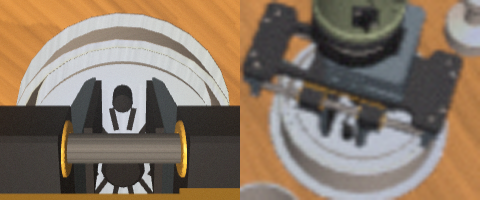

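There's no contact at TCP z 67, where the stated tip position would already be below the disc, so the finding holds. In the picture the peg (122,98) stands between the fingers. Going on down in small checked steps.

```bash
python3 -m inch '[{"x":0,"y":0,"z":0.3,"yaw":0,"gripper":-0.45},{"x":0,"y":0,"z":0.2,"yaw":0,"gripper":-0.45},{"x":0,"y":0,"z":0,"yaw":0,"gripper":-0.45}]'| egrep 'pos|force'
python3 -m inch '[{"x":0,"y":0,"z":0.2,"yaw":0,"gripper":-0.45},{"x":0,"y":0,"z":0.2,"yaw":0,"gripper":-0.45},{"x":0,"y":0,"z":0,"yaw":0,"gripper":-0.45}]'| egrep 'pos|force'
python3 -m inch '[{"x":0,"y":0,"z":0.2,"yaw":0,"gripper":-0.45},{"x":0,"y":0,"z":0,"yaw":0,"gripper":-0.45}]'| egrep 'pos|force'
python3 - <<'E'
from h import *
f=grab('wrist');np.save('w7.npy',f,allow_pickle=True);g=cv2.cvtColor(f['pixels'],cv2.COLOR_RGB2GRAY)
for v in range(212,244,4): print(v,''.join('#' if x<60 else ('+' if x<110 else '.') for x in g[v,265:385]))
print(proj(f,[[530.5,113,78],[530.5,113,60]]))
E
```

```text
ee_pos: [530.8, 112.4, 62.0]
force: [-0.4, 0.1, 0.0]
ee_pos: [530.8, 112.5, 58.1]
force: [0.6, -0.4, -0.3]
ee_pos: [531.0, 112.4, 56.2]
force: [0.1, -0.6, -0.2]
212 ........................................................................................................................
216 ........................................................................................................................
220 .......................++++++++.+..+...................................................++++++++.............+...........
224 ...................++++++++++#######..............................................######++++++++++++...............+....
228 ................++++++++++++########.............................................+#######+++++++++++++..................
232 ..............+++++++++++++#########+.................++###+++...................+########++++++++++++++................
236 ............++++++++++++++##########+...........+################+...............+#########++++++++++++++++.............
240 .........++++++++++++++++###########+..........+###################..............+##########+++++++++++++++++...........
[[321.41004594 252.45802407]
 [321.60131862 239.43172419]]
```

No contact yet, and the peg sits between the fingers with tips at about z 67. Now a short arc first, with a check that the peg follows.

```bash
python3 -m inch '[{"x":0,"y":-0.25,"z":0,"yaw":-0.6,"gripper":-0.45},{"x":-0.01,"y":-0.25,"z":0,"yaw":-0.6,"gripper":-0.45},{"x":-0.01,"y":-0.25,"z":0,"yaw":-0.6,"gripper":-0.45},{"x":-0.01,"y":-0.25,"z":0,"yaw":-0.6,"gripper":-0.45},{"x":-0.01,"y":-0.25,"z":0,"yaw":-0.6,"gripper":-0.45},{"x":-0.01,"y":-0.25,"z":0,"yaw":-0.6,"gripper":-0.45},{"x":-0.01,"y":-0.25,"z":0,"yaw":-0.6,"gripper":-0.45},{"x":-0.01,"y":-0.25,"z":0,"yaw":-0.6,"gripper":-0.45}]'
python3 - <<'E'
from h import *
f=grab('wrist');np.save('w8.npy',f,allow_pickle=True);g=cv2.cvtColor(f['pixels'],cv2.COLOR_RGB2GRAY)
for v in range(220,252,4): print(v,''.join('#' if x<60 else ('+' if x<110 else '.') for x in g[v,265:385]))
s=telemetry.state();p=s['ee_pos']-np.array([496.3,82,0]);print(np.hypot(*p[:2]),np.degrees(np.arctan2(p[1],p[0])))
E
```

```text
time_s: 11.43
ee_pos: [515.8, 124.2, 56.8]
ee_rot: [179.9, -0.1, 66.3]
force: [1.7, -0.5, -0.2]
gripper_width: 25.3
220 .......................++++++++....................................................+...+++++++..........................
224 ...................++++++++++#######..............................................######++++++++++++....................
228 ................++++++++++++########..............................................#######+++++++++++++..................
232 ..............+++++++++++++#########+.............................+++++#+........+########++++++++++++++................
236 ............++++++++++++++##########+.........................################...+##########++++++++++++++..............
240 .........++++++++++++++++###########+.......................+###################.+##########+++++++++++++++++...........
244 .......+++++++++++++++++#############.......................+#####+++##+########.############++++++++++++++++++.........
248 ######+++++++++++++++++##############.......................+##+###############################+++++++++++++++++########
46.27683113119021 66.02394864805063
```

The peg now lies against the trailing fingertip at about 1.7 N, so it is following. Continuing the arc.

```bash
python3 -m inch '[{"x":-0.01,"y":-0.25,"z":0,"yaw":-0.6,"gripper":-0.45},{"x":-0.01,"y":-0.25,"z":0,"yaw":-0.6,"gripper":-0.45},{"x":-0.01,"y":-0.25,"z":0,"yaw":-0.6,"gripper":-0.45},{"x":-0.01,"y":-0.25,"z":0,"yaw":-0.6,"gripper":-0.45},{"x":-0.01,"y":-0.25,"z":0,"yaw":-0.6,"gripper":-0.45},{"x":-0.01,"y":-0.25,"z":0,"yaw":-0.6,"gripper":-0.45},{"x":-0.01,"y":-0.25,"z":0,"yaw":-0.6,"gripper":-0.45},{"x":-0.01,"y":-0.25,"z":0,"yaw":-0.6,"gripper":-0.45},{"x":-0.01,"y":-0.25,"z":0,"yaw":-0.6,"gripper":-0.45},{"x":-0.01,"y":-0.25,"z":0,"yaw":-0.6,"gripper":-0.45}]'
python3 -m inch '[{"x":-0.01,"y":-0.25,"z":0,"yaw":-0.6,"gripper":-0.45},{"x":-0.01,"y":-0.25,"z":0,"yaw":-0.6,"gripper":-0.45},{"x":-0.01,"y":-0.25,"z":0,"yaw":-0.6,"gripper":-0.45},{"x":-0.01,"y":-0.25,"z":0,"yaw":-0.6,"gripper":-0.45},{"x":-0.01,"y":-0.25,"z":0,"yaw":-0.6,"gripper":-0.45},{"x":-0.01,"y":-0.25,"z":0,"yaw":-0.6,"gripper":-0.45},{"x":-0.01,"y":-0.25,"z":0,"yaw":-0.6,"gripper":-0.45},{"x":-0.01,"y":-0.25,"z":0,"yaw":-0.6,"gripper":-0.45},{"x":0,"y":0,"z":0,"yaw":0,"gripper":-0.45},{"x":0,"y":0,"z":0,"yaw":0,"gripper":-0.45}]'
python3 - <<'E'
from h import *
f=grab('wrist');np.save('w9.npy',f,allow_pickle=True);g=cv2.cvtColor(f['pixels'],cv2.COLOR_RGB2GRAY)
for v in range(228,260,4): print(v,''.join('#' if x<60 else ('+' if x<110 else '.') for x in g[v,265:385]))
s=telemetry.state();p=s['ee_pos']-np.array([496.3,82,0]);print(np.hypot(*p[:2]),np.degrees(np.arctan2(p[1],p[0])))
E
```

```text
time_s: 12.32
ee_pos: [491.4, 127.9, 56.9]
ee_rot: [179.9, -0.0, 96.2]
force: [1.0, 1.5, -1.0]
gripper_width: 25.1
time_s: 13.15
ee_pos: [471.9, 121.1, 56.7]
ee_rot: [180.0, 0.0, 120.0]
force: [0.9, 0.5, 0.2]
gripper_width: 25.2
228 ................+++++++++++++#######..............................................#######+++++++++++++..................
232 ..............++++++++++++++########+..........................##############....+########++++++++++++++................
236 ............+++++++++++++++#########+.......................+##################..+#########+++++++++++++++..............
240 .........+++++++++++++++++##########+.......................+###################.+##########+++++++++++++++++...........
244 .......+++++++++++++++++#############.......................+#################################+++++++++++++++++.........
248 ######++++++++++++++++++#############.......................+##################################+++++++++++++++++########
252 ######+++++++++++++++++##############................+++##...+##################.###############++++++++++++++++########
256 #######+++++++++++++++###############................#####......+################################+++++++++++++++########
46.05999055145649 121.93180618383964
```

The peg is at about 114°. I'll advance 8° more gently, then lift straight up and measure from above.

```bash
python3 -m inch '[{"x":-0.01,"y":-0.16,"z":0,"yaw":-0.4,"gripper":-0.45},{"x":-0.01,"y":-0.16,"z":0,"yaw":-0.4,"gripper":-0.45},{"x":0,"y":-0.16,"z":0,"yaw":-0.4,"gripper":-0.45},{"x":0,"y":-0.16,"z":0,"yaw":-0.4,"gripper":-0.45},{"x":0,"y":0,"z":0,"yaw":0,"gripper":-0.45},{"x":0,"y":0.1,"z":0,"yaw":0,"gripper":-0.45},{"x":0,"y":0,"z":-1,"yaw":0,"gripper":-0.45},{"x":0,"y":0,"z":-2,"yaw":0,"gripper":-0.45},{"x":0,"y":0,"z":-3,"yaw":0,"gripper":-0.45},{"x":0,"y":0,"z":-3.5,"yaw":0,"gripper":-0.45},{"x":0,"y":0,"z":-3.5,"yaw":0,"gripper":-0.45},{"x":-1.5,"y":0,"z":-3.5,"yaw":0,"gripper":-0.45}]'
python3 -m inch '[{"x":-2.5,"y":0,"z":-3,"yaw":0,"gripper":-0.45},{"x":-2.5,"y":0,"z":-1,"yaw":0,"gripper":-0.45},{"x":-2.5,"y":0,"z":0,"yaw":0,"gripper":-0.45},{"x":0,"y":0,"z":0,"yaw":0,"gripper":-0.45},{"x":0,"y":0,"z":0,"yaw":0,"gripper":-0.45}]'
python3 - <<'E'
from m import *
meas('w10')
f=np.load('w5.npy',allow_pickle=True).item();h=ray(f,323.7,137.8,75)
p=ray(f,249+349/4-.4,61+545/4-.4,53);d=(p-h)[:2];print('pin w5',np.hypot(*d),np.degrees(np.arctan2(d[1],d[0])))
E
```

```text
time_s: 14.2
ee_pos: [474.7, 107.0, 223.0]
ee_rot: [-179.9, -0.1, 128.1]
force: [0.2, 1.4, -0.8]
gripper_width: 25.0
time_s: 14.62
ee_pos: [522.7, 46.4, 261.0]
ee_rot: [-179.9, -0.0, 127.9]
force: [0.6, 0.6, -0.5]
gripper_width: 25.1
win 249 60
[329.   92.4] [11, 10, 79] [471.3 122.1  76. ] 47.5 122.1
[322.9 134.8] [23, 24, 436] [494.   82.1  76. ] 2.6 175.5
pin w5 77.1746364604617 -57.48738171726655
```

View pics/w10.png

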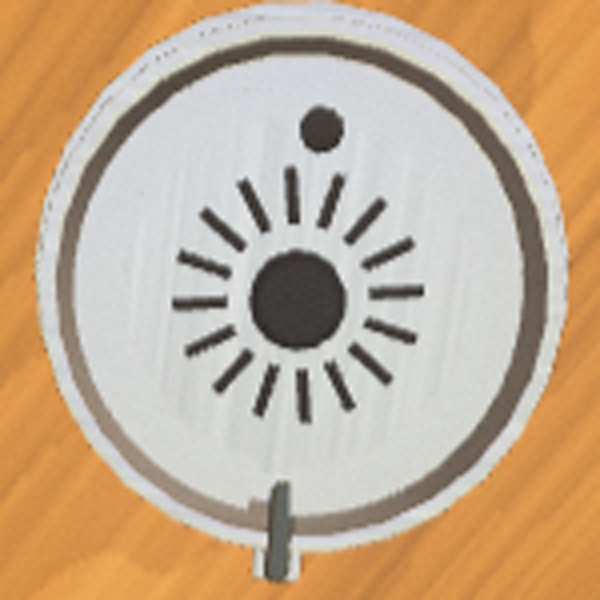

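The view shows the notch (centre about crop 271,505) lagging the pin (281,505) by about 3 mm. The numbers agree: peg 119.6° about the hub, wanted about 122.5°. I'll go back down offset from the peg, push about 2.8° more, retreat and re-measure.

```bash
python3 -m inch '[{"x":3,"y":0.5,"z":0,"yaw":0,"gripper":-0.45},{"x":3,"y":0,"z":0,"yaw":0,"gripper":-0.45},{"x":3,"y":0,"z":3,"yaw":0,"gripper":-0.45},{"x":0,"y":0,"z":3,"yaw":0,"gripper":-0.45},{"x":0,"y":0,"z":3,"yaw":0,"gripper":-0.45},{"x":0,"y":0,"z":3,"yaw":0,"gripper":-0.45},{"x":0,"y":0,"z":3,"yaw":0,"gripper":-0.45},{"x":0,"y":0,"z":2,"yaw":0,"gripper":-0.45},{"x":0,"y":0,"z":1.2,"yaw":0,"gripper":-0.45},{"x":0,"y":0,"z":0.8,"yaw":0,"gripper":-0.45},{"x":0,"y":0,"z":0.8,"yaw":0,"gripper":-0.45},{"x":0,"y":0,"z":0.7,"yaw":0,"gripper":-0.45}]'
python3 -m inch '[{"x":0,"y":0,"z":0,"yaw":0,"gripper":-0.45},{"x":0,"y":-0.2,"z":0,"yaw":-0.2,"gripper":-0.45},{"x":0,"y":-0.2,"z":0,"yaw":-0.2,"gripper":-0.45},{"x":0,"y":-0.15,"z":0,"yaw":-0.16,"gripper":-0.45},{"x":0,"y":-0.15,"z":0,"yaw":0,"gripper":-0.45},{"x":0,"y":-0.13,"z":0,"yaw":0,"gripper":-0.45},{"x":0,"y":0,"z":0,"yaw":0,"gripper":-0.45}]'
python3 -m inch '[{"x":0,"y":0.3,"z":0,"yaw":0,"gripper":-0.45},{"x":0,"y":0,"z":-1,"yaw":0,"gripper":-0.45},{"x":0,"y":0,"z":-2,"yaw":0,"gripper":-0.45},{"x":0,"y":0,"z":-3,"yaw":0,"gripper":-0.45},{"x":0,"y":0,"z":-3.5,"yaw":0,"gripper":-0.45},{"x":0,"y":0,"z":-3.5,"yaw":0,"gripper":-0.45},{"x":-1.5,"y":0,"z":-3.5,"yaw":0,"gripper":-0.45},{"x":-2.5,"y":0,"z":-3,"yaw":0,"gripper":-0.45},{"x":-2.5,"y":0,"z":-1,"yaw":0,"gripper":-0.45},{"x":-2.5,"y":0,"z":0,"yaw":0,"gripper":-0.45},{"x":0,"y":0,"z":0,"yaw":0,"gripper":-1},{"x":0,"y":0,"z":0,"yaw":0,"gripper":-1}]' 5
cat >> m.py <<'E'
def angs(name):
    f=np.load(name+'.npy',allow_pickle=True).item();g=cv2.cvtColor(f['pixels'],cv2.COLOR_RGB2GRAY)
    u0,v0=proj(f,[496,82,60])[0].astype(int)-[75,75];u0=max(u0,0);v0=max(v0,0)
    n,l,st,c=cv2.connectedComponentsWithStats((g[v0:v0+150,u0:u0+150]<75).astype(np.uint8))
    L=[(st[i,4],c[i]+[u0,v0]) for i in range(1,n)]
    h=ray(f,*[p for a,p in L if 300<a<600][0],75.5)
    # peg: compact blob 47 mm off
    for a,p in L:
        q=ray(f,*p,77.5);d=(q-h)[:2]
        if a>40 and 42<np.hypot(*d)<52: print('peg',a,np.hypot(*d).round(1),np.degrees(np.arctan2(d[1],d[0])).round(2))
    print('hub',h.round(1)); 
    for z,r in((60,60),(60,58),(60,63)):   # profile along arcs at disc-top height through notch
        A=np.radians(np.arange(-75,-40,1.)); P=np.c_[h[0]+r*np.cos(A),h[1]+r*np.sin(A),0*A+z]
        uv=proj(f,P).astype(np.float32);print(r,cv2.remap(g,uv[None,:,:],None,1)[0].tolist())
E
python3 - <<'E'
from m import *
meas('w11');angs('w10');angs('w11')
E
```

```text
time_s: 15.67
ee_pos: [471.3, 121.1, 56.8]
ee_rot: [180.0, 0.0, 128.1]
force: [-0.0, -0.5, 0.8]
gripper_width: 25.2
time_s: 16.25
ee_pos: [465.4, 115.5, 57.5]
ee_rot: [179.9, 0.0, 130.9]
force: [0.8, 1.8, 0.3]
gripper_width: 25.2
time_s: 17.25
ee_pos: [526.4, 48.5, 261.6]
ee_rot: [-179.9, -0.0, 130.8]
force: [-0.9, 0.2, -0.5]
gripper_width: 14.3
win 247 59
[327.5  91.6] [10, 10, 82] [469.5 121.3  76. ] 47.8 124.5
[321.1 134.1] [23, 24, 436] [494.  82.  76.] 2.6 176.9
peg 79 46.0 119.59
hub [494.1  82.1  75.5]
60 [213, 211, 211, 212, 211, 211, 211, 213, 213, 213, 215, 214, 214, 214, 200, 155, 81, 95, 101, 103, 129, 175, 211, 212, 212, 211, 211, 212, 211, 211, 216, 212, 210, 211, 212]
58 [212, 212, 212, 213, 212, 211, 212, 213, 212, 213, 214, 212, 211, 213, 208, 173, 119, 96, 102, 102, 130, 176, 211, 213, 213, 213, 213, 212, 213, 212, 212, 212, 212, 213, 212]
63 [214, 213, 213, 213, 212, 213, 212, 213, 211, 199, 175, 164, 165, 155, 155, 105, 89, 95, 100, 102, 122, 170, 212, 211, 211, 211, 211, 212, 212, 212, 212, 211, 210, 212, 213]
peg 82 46.2 121.96
hub [494.   82.   75.5]
60 [210, 210, 210, 210, 209, 208, 209, 210, 211, 212, 209, 210, 211, 212, 206, 171, 83, 94, 97, 98, 100, 102, 113, 203, 211, 210, 209, 209, 211, 211, 209, 211, 210, 209, 210]
58 [210, 209, 210, 210, 209, 210, 210, 210, 212, 210, 210, 210, 209, 210, 209, 175, 119, 94, 102, 102, 102, 120, 159, 208, 210, 210, 210, 211, 212, 210, 211, 210, 209, 209, 210]
63 [210, 209, 210, 211, 210, 210, 208, 208, 210, 211, 210, 203, 180, 162, 154, 108, 86, 92, 99, 99, 101, 102, 98, 181, 206, 211, 210, 210, 211, 210, 208, 209, 208, 210, 210]
```

The arc profile in w11 puts the notch at about −57.5° and the pin at about −56°. That is 1.5 mm off, inside the 2.5 mm clearance but with little margin. One more small nudge of 1.3 mm.

```bash
python3 -m inch '[{"x":3,"y":0.2,"z":0,"yaw":0,"gripper":-0.45},{"x":3,"y":0,"z":0,"yaw":0,"gripper":-0.45},{"x":3,"y":0,"z":3,"yaw":0,"gripper":-0.45},{"x":0,"y":0,"z":3,"yaw":0,"gripper":-0.45},{"x":0,"y":0,"z":3,"yaw":0,"gripper":-0.45},{"x":0,"y":0,"z":3,"yaw":0,"gripper":-0.45},{"x":0,"y":0,"z":3,"yaw":0,"gripper":-0.45},{"x":0,"y":0,"z":2,"yaw":0,"gripper":-0.45},{"x":0,"y":0,"z":1.2,"yaw":0,"gripper":-0.45},{"x":0,"y":0,"z":0.8,"yaw":0,"gripper":-0.45},{"x":0,"y":0,"z":0.8,"yaw":0,"gripper":-0.45},{"x":0,"y":0,"z":0.7,"yaw":0,"gripper":-0.45}]'
python3 -m inch '[{"x":0,"y":0,"z":0,"yaw":0,"gripper":-0.45},{"x":0,"y":-0.2,"z":0,"yaw":-0.15,"gripper":-0.45},{"x":0,"y":-0.2,"z":0,"yaw":-0.15,"gripper":-0.45},{"x":0,"y":-0.15,"z":0,"yaw":0,"gripper":-0.45},{"x":0,"y":-0.08,"z":0,"yaw":0,"gripper":-0.45},{"x":0,"y":0,"z":0,"yaw":0,"gripper":-0.45}]'
python3 -m inch '[{"x":0,"y":0.3,"z":0,"yaw":0,"gripper":-0.45},{"x":0,"y":0,"z":-1,"yaw":0,"gripper":-0.45},{"x":0,"y":0,"z":-2,"yaw":0,"gripper":-0.45},{"x":0,"y":0,"z":-3,"yaw":0,"gripper":-0.45},{"x":0,"y":0,"z":-3.5,"yaw":0,"gripper":-0.45},{"x":0,"y":0,"z":-3.5,"yaw":0,"gripper":-0.45},{"x":-1.5,"y":0,"z":-3.5,"yaw":0,"gripper":-0.45},{"x":-2.5,"y":0,"z":-3,"yaw":0,"gripper":-0.45},{"x":-2.5,"y":0,"z":-1,"yaw":0,"gripper":-0.45},{"x":-2.5,"y":0,"z":0,"yaw":0,"gripper":-0.45},{"x":0,"y":0,"z":0,"yaw":0,"gripper":-1},{"x":0,"y":0,"z":0,"yaw":0,"gripper":-1}]' 5
python3 - <<'E'
from m import *
meas('w12');angs('w12')
E
```

```text
time_s: 18.3
ee_pos: [469.1, 118.7, 57.3]
ee_rot: [180.0, 0.0, 130.9]
force: [-0.0, -0.8, 0.1]
gripper_width: 24.9
time_s: 18.8
ee_pos: [464.9, 114.2, 58.2]
ee_rot: [179.9, 0.0, 132.4]
force: [1.5, 1.7, -0.1]
gripper_width: 25.2
time_s: 19.8
ee_pos: [527.6, 48.8, 262.2]
ee_rot: [-179.9, -0.0, 132.3]
force: [0.1, -0.1, -0.1]
gripper_width: 14.2
win 247 58
[327.5  91.1] [10, 11, 83] [468.5 120.4  76. ] 47.7 126.1
[321.2 133.5] [23, 24, 431] [494.  82.  76.] 2.6 177.1
peg 83 46.1 123.67
hub [494.1  82.   75.5]
60 [209, 208, 210, 211, 211, 211, 211, 210, 209, 209, 211, 211, 210, 210, 199, 140, 93, 93, 99, 101, 101, 104, 116, 188, 211, 210, 210, 209, 210, 211, 210, 209, 209, 210, 211]
58 [211, 210, 210, 211, 210, 210, 211, 208, 210, 211, 211, 211, 210, 211, 207, 173, 118, 102, 99, 99, 102, 114, 154, 204, 211, 211, 211, 211, 211, 212, 211, 212, 211, 209, 210]
63 [209, 208, 210, 211, 210, 209, 210, 211, 211, 211, 210, 208, 207, 201, 171, 118, 86, 93, 101, 101, 98, 95, 119, 154, 177, 196, 210, 210, 210, 209, 210, 211, 211, 210, 209]
```

The notch now spans −61° to −50.5° with the pin between −60° and −52.5°, so it is centred within about 0.5 mm. Next I go over the hub with the fingers shut and come down to about 10 mm above it.

```bash
python3 -m inch '[{"x":1.5,"y":-0.1,"z":0,"yaw":0,"gripper":-1},{"x":1.6,"y":-0.1,"z":0,"yaw":0,"gripper":-1},{"x":1.6,"y":-0.05,"z":0,"yaw":0,"gripper":-1},{"x":0,"y":0,"z":3,"yaw":0,"gripper":-1},{"x":0,"y":0,"z":3.5,"yaw":0,"gripper":-1},{"x":0,"y":0,"z":3.5,"yaw":0,"gripper":-1},{"x":0,"y":0,"z":3,"yaw":0,"gripper":-1},{"x":0,"y":0,"z":2.5,"yaw":0,"gripper":-1},{"x":0,"y":0,"z":1.5,"yaw":0,"gripper":-1},{"x":0,"y":0,"z":1,"yaw":0,"gripper":-1},{"x":0,"y":0,"z":0,"yaw":0,"gripper":-1}]'
python3 -m inch '[{"x":0,"y":0,"z":0.3,"yaw":0,"gripper":-1},{"x":0,"y":0,"z":0.2,"yaw":0,"gripper":-1},{"x":0,"y":0,"z":0,"yaw":0,"gripper":-1}]'
```

```text
time_s: 20.77
ee_pos: [491.2, 83.6, 81.0]
ee_rot: [-179.8, -0.2, 132.5]
force: [-0.2, 0.2, 0.1]
gripper_width: 0.6
time_s: 21.02
ee_pos: [494.2, 83.0, 78.4]
ee_rot: [179.9, 0.1, 132.4]
force: [0.4, -0.2, -0.5]
gripper_width: 0.7
```

```bash
python3 -m inch '[{"x":0,"y":0,"z":0.3,"yaw":0,"gripper":-1},{"x":0,"y":0,"z":0.3,"yaw":0,"gripper":-1},{"x":0,"y":0,"z":0,"yaw":0,"gripper":-1}]' | egrep 'pos|force'
python3 -m inch '[{"x":0,"y":0,"z":0.2,"yaw":0,"gripper":-1},{"x":0,"y":0,"z":0.2,"yaw":0,"gripper":-1},{"x":0,"y":0,"z":0,"yaw":0,"gripper":-1}]' | egrep 'pos|force'
python3 -m inch '[{"x":0,"y":0,"z":0.2,"yaw":0,"gripper":-1},{"x":0,"y":0,"z":0,"yaw":0,"gripper":-1}]' | egrep 'pos|force'
python3 -m inch '[{"x":0,"y":0,"z":0.2,"yaw":0,"gripper":-1},{"x":0,"y":0,"z":0,"yaw":0,"gripper":-1}]' | egrep 'pos|force'
```

```text
ee_pos: [493.6, 82.5, 71.3]
force: [-0.4, -0.2, -0.8]
ee_pos: [493.6, 82.5, 67.2]
force: [0.1, -0.7, -0.5]
ee_pos: [493.7, 82.6, 65.3]
force: [0.1, 0.1, 0.8]
ee_pos: [493.7, 82.6, 63.3]
force: [-0.6, 0.7, 0.0]
```

Still free, with tips at about z 74 by my estimate, so contact is due within a few mm. Continuing in 1–2 mm steps.

```bash
for i in 1; do :; done
python3 -m inch '[{"x":0,"y":0,"z":0.15,"yaw":0,"gripper":-1},{"x":0,"y":0,"z":0,"yaw":0,"gripper":-1}]' | egrep 'pos|force'
python3 -m inch '[{"x":0,"y":0,"z":0.15,"yaw":0,"gripper":-1},{"x":0,"y":0,"z":0,"yaw":0,"gripper":-1}]' | egrep 'pos|force'
python3 -m inch '[{"x":0,"y":0,"z":0.15,"yaw":0,"gripper":-1},{"x":0,"y":0,"z":0,"yaw":0,"gripper":-1}]' | egrep 'pos|force'
python3 -m inch '[{"x":0,"y":0,"z":0.15,"yaw":0,"gripper":-1},{"x":0,"y":0,"z":0,"yaw":0,"gripper":-1}]' | egrep 'pos|force'
```

```text
ee_pos: [493.9, 82.7, 62.1]
force: [-0.1, -0.9, 1.2]
ee_pos: [494.0, 82.6, 60.8]
force: [-1.3, 1.1, 3.6]
ee_pos: [494.0, 82.7, 59.1]
force: [-0.8, 0.6, 3.7]
ee_pos: [493.9, 82.7, 57.5]
force: [-0.4, 0.0, 3.1]
```

Contact came at TCP z ≈ 62 and the disc is sliding down at about 3.5 N. Home should come near TCP z 53.

```bash
python3 -m inch '[{"x":0,"y":0,"z":0.15,"yaw":0,"gripper":-1},{"x":0,"y":0,"z":0,"yaw":0,"gripper":-1}]' | egrep 'pos|force'
python3 -m inch '[{"x":0,"y":0,"z":0.15,"yaw":0,"gripper":-1},{"x":0,"y":0,"z":0,"yaw":0,"gripper":-1}]' | egrep 'pos|force'
python3 -m inch '[{"x":0,"y":0,"z":0.1,"yaw":0,"gripper":-1},{"x":0,"y":0,"z":0,"yaw":0,"gripper":-1}]' | egrep 'pos|force'
python3 -m inch '[{"x":0,"y":0,"z":0.1,"yaw":0,"gripper":-1},{"x":0,"y":0,"z":0,"yaw":0,"gripper":-1}]' | egrep 'pos|force'
```

```text
ee_pos: [493.9, 82.6, 55.9]
force: [0.3, -0.1, 3.0]
ee_pos: [493.9, 82.7, 54.4]
force: [-0.1, 0.7, 2.1]
ee_pos: [494.0, 82.6, 53.9]
force: [-1.7, -0.3, 6.6]
ee_pos: [494.0, 82.6, 53.8]
force: [-3.5, -0.4, 13.7]
```

A firm stop at z 53.8 after about 8–9 mm of travel. I'll press slightly more (to about 25 N), then lift off and check.

```bash
python3 -m inch '[{"x":0,"y":0,"z":0.1,"yaw":0,"gripper":-1},{"x":0,"y":0,"z":0,"yaw":0,"gripper":-1}]' | egrep 'pos|force'
python3 -m inch '[{"x":0,"y":0,"z":0.08,"yaw":0,"gripper":-1},{"x":0,"y":0,"z":0,"yaw":0,"gripper":-1},{"x":0,"y":0,"z":0,"yaw":0,"gripper":-1}]' | egrep 'pos|force'
python3 -m inch '[{"x":0,"y":0,"z":-0.3,"yaw":0,"gripper":-1},{"x":0,"y":0,"z":-1,"yaw":0,"gripper":-1},{"x":0,"y":0,"z":-2,"yaw":0,"gripper":-1},{"x":0,"y":0,"z":-3,"yaw":0,"gripper":-1},{"x":0,"y":0,"z":-3,"yaw":0,"gripper":-1},{"x":-1,"y":0,"z":-3,"yaw":0,"gripper":-1},{"x":-2,"y":0,"z":-3,"yaw":0,"gripper":-1},{"x":-2,"y":0,"z":-3,"yaw":0,"gripper":-1},{"x":0,"y":0,"z":-3,"yaw":0,"gripper":-1},{"x":0,"y":0,"z":0,"yaw":0,"gripper":-1},{"x":0,"y":0,"z":0,"yaw":0,"gripper":-1}]'
python3 - <<'E'
from m import *
meas('w13');f=np.load('w13.npy',allow_pickle=True).item()
b=grab('scene')
c=lambda f,p,r,k:cv2.resize(f['pixels'][p[1]-r:p[1]+r,p[0]-r:p[0]+r,::-1],(390,390),interpolation=cv2.INTER_CUBIC)
u,v=proj(f,[495,82,55])[0].astype(int);r=min(70,v)
cv2.imwrite('pics/w13.png',np.hstack([c(f,(u,v),r,0),c(b,(341,215),32,0)]))
E
```

```text
ee_pos: [494.0, 82.6, 53.8]
force: [-5.6, -0.8, 21.7]
ee_pos: [494.0, 82.6, 53.8]
force: [-7.3, -0.1, 27.3]
time_s: 24.52
ee_pos: [528.5, 45.6, 265.2]
ee_rot: [179.8, 0.1, 132.4]
force: [-0.8, 0.1, -0.5]
gripper_width: 0.3
win 248 55
[328.2  88.3] [10, 11, 79] [468.6 120.   76. ] 47.3 126.3
[322.1 129.7] [23, 24, 414] [493.7  82.5  76. ] 2.9 168.2
```

View pics/w13.png

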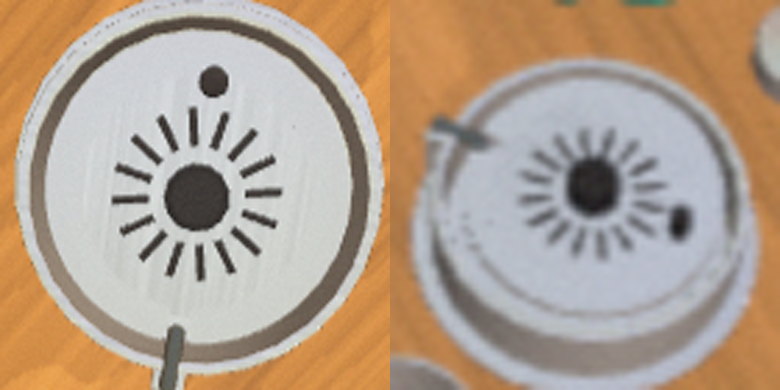

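The pin now stands in the notch, at (172,345) on the left and (460,132) on the right, and the disc looks level with the rim. A final numeric check covers hub drop and bystanders against the first pictures.

```bash
python3 - <<'E'
from h import *
b0=np.load('scene0.npy',allow_pickle=True).item();b=grab('scene')
for f in(b0,b):
    g=cv2.cvtColor(f['pixels'],cv2.COLOR_RGB2GRAY)[185:240,312:372]
    n,l,s,c=cv2.connectedComponentsWithStats((g<70).astype(np.uint8));i=1+np.argmax(s[1:,4]);print('hub px',c[i]+[312,185],s[i,4])
print('predicted',proj(b,[[496,82.,72],[496,82,63],[494.5,82,63]]).round(1).tolist())
d=np.abs(b0['pixels'].astype(int)-b['pixels']).max(2)
m=cv2.morphologyEx((d>45).astype(np.uint8),cv2.MORPH_OPEN,np.ones((2,2)))
n,l,s,c=cv2.connectedComponentsWithStats(m)
print([(c[i].round().tolist(),int(s[i,4])) for i in range(1,n) if s[i,4]>5])
a0=np.load('w12.npy',allow_pickle=True).item();a=np.load('w13.npy',allow_pickle=True).item()
s=telemetry.state();print(s['force'],s['time_s'])
E
```

```text
hub px [341.52542373 211.93220339] 59
hub px [341.77192982 213.14035088] 57
predicted [[340.9, 211.2], [340.8, 212.6], [341.2, 212.4]]
[([317.0, 9.0], 158), ([375.0, 73.0], 14692), ([411.0, 2.0], 33), ([466.0, 0.0], 6), ([512.0, 2.0], 8), ([520.0, 0.0], 8), ([509.0, 74.0], 5504), ([467.0, 11.0], 14), ([467.0, 18.0], 9), ([459.0, 31.0], 57), ([467.0, 43.0], 62), ([460.0, 42.0], 47), ([467.0, 63.0], 33), ([463.0, 101.0], 309), ([446.0, 141.0], 18), ([459.0, 148.0], 16), ([348.0, 198.0], 6), ([324.0, 207.0], 15), ([353.0, 214.0], 6), ([344.0, 218.0], 10), ([357.0, 220.0], 20), ([338.0, 226.0], 22)]
[ 0.19099995  0.25147322 -0.61296549] 24.6667
```

```bash
python3 -c "
from workcell import env
print(env.job_done())"
```

```text
the job is handed in; nothing more can be done
None
```

The disc is turned, pressed home and handed in at about 25 s, with the hand clear above it. I straddled the peg loosely, without gripping it, and pushed it with one fingertip through about 80°, then two small nudges. I then pressed the hub down with the fingers shut.

- **Notch over pin:** before pressing, it was centred within about 0.5 mm (2.5 mm allowed). Afterwards the pictures show the pin standing in the notch.
- **Disc home:** the seal slid at about 3–4 N, then met a firm stop after about 8–9 mm of travel. I held 27 N there to be sure. The hub's shift in the scene picture fits a 9 mm drop, but at about 1 px that is only a coarse check; the firm stop is the stronger evidence.
- **Bystanders:** comparing the first and last scene pictures, only the arm and the disc changed.

**What disagreed:**
- **First sweep:** it passed over the peg without touching it. The fingertips turned out to stand about 11–14 mm behind the reported TCP, not 22 mm ahead as stated; I measured that and corrected for it.
- **First move:** it was refused because every row must give all five numbers.
- **Hub centre:** the readings differed by about 2.5 mm across the wrist views, and the first top and scene views by about 6 mm in y. I put the wrist differences down to the 1 mm socket play plus calibration error.

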